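# Warm a rack of vaccine vials

### The job

Take the rack of vials out from between the ice packs and stand it upright and square on the dark plate of the vial warmer, between the two teal end walls; keep it level and do not drop it. You will have to set it down on the way and take it again by its long sides. With the rack in place and let go, press the blue key, then the yellow, then the green, each fully down and one at a time, letting each come up before the next; never press red, and leave everything else on the table where it is.

Things in the scene. Friction and masses are not known exactly. Their poses are not given: they have to be found in the camera images.
- rack: white block-shaped rack with six lilac-capped vials and lilac labels, 63 mm long (its x) x 40 mm wide (its y) x 50 mm tall, caps 3.5 mm more; about 0.18 kg; origin at the centre of its underside, z up. Its two ends are alike. It starts on the floor of the cold tray.
- tray: cream cold tray, fixed, 190 (its x) x 170 x 18 mm tall, floor 4 mm thick; origin at the centre of its underside. Two blue ice packs are fixed in it on edge, 90 mm long, 35 mm thick, tops 60 mm above the table, with a channel 48 mm wide between them along the tray's x. The rack stands lengthwise in the channel: only its two ends can be gripped there.
- bay (a point): centre of the top of the dark steel plate (56 mm along the point's x, 71 along its y, 32 mm above the table) in the warmer's bay; z up. At both y ends stand teal walls, inner faces 71 mm apart, 10 mm thick, 50 mm along x, 58 mm taller than the plate. The bay is open towards +x and -x: fingers fit only beside the rack's long sides.
- warmer: vial warmer, a fixed white box, 180 mm along its x, 320 mm along its y, 30 mm tall; origin at the centre of its underside, z up. The bay's centre is at y = -85 mm; the dark key console (150 x 130 mm, top 40 mm above the table) is centred at y = +80 mm.
- key_blue (a joint): how far the blue key is pressed: 0 is up, 0.006 m is fully down (about 5 N, springs back)
- key_blue_top (a point): centre of the top of the round blue key, 28 mm across, 58 mm above the table when up, in a black collar 44 mm across and 6 mm lower; the four keys form a square of 58 mm pitch, in an order that changes
- key_yellow (a joint): how far the yellow key is pressed: 0 is up, 0.006 m is fully down (about 5 N, springs back)
- key_yellow_top (a point): centre of the top of the round yellow key, 28 mm across, 58 mm above the table when up, in a black collar 44 mm across and 6 mm lower; the four keys form a square of 58 mm pitch, in an order that changes
- key_green (a joint): how far the green key is pressed: 0 is up, 0.006 m is fully down (about 5 N, springs back)
- key_green_top (a point): centre of the top of the round green key, 28 mm across, 58 mm above the table when up, in a black collar 44 mm across and 6 mm lower; the four keys form a square of 58 mm pitch, in an order that changes
- key_red (a joint): how far the red key is pressed: 0 is up, 0.006 m is fully down (about 5 N, springs back)
- key_red_top (a point): centre of the top of the round red key, 28 mm across, 58 mm above the table when up, in a black collar 44 mm across and 6 mm lower; the four keys form a square of 58 mm pitch, in an order that changes
- pump: clear pump bottle with a white pump head, 60 mm across, 175 mm tall; loose, not to be disturbed; origin at the centre of its underside
- swabs: clear tub of white cotton balls, 84 mm across, 100 mm tall; loose, not to be disturbed; origin at the centre of its underside
- bowl: steel bowl, 100 mm across, 35 mm tall; loose, not to be disturbed; origin at the centre of its underside
- marker: white marker pen with a black cap, lying, about 120 mm long and 14 mm thick; loose, not to be disturbed; origin at the centre of its underside
- carton: white carton with an orange band, 50 x 70 x 60 mm tall; loose, not to be disturbed; origin at the centre of its underside
- vial: single small glass vial with a red cap, 20 mm across, 38 mm tall, standing in a corner of the cold tray; loose, not to be disturbed; origin at the centre of its underside

How it is judged:
By the outcome, as a careful person would: the job done as asked, in the order asked, and still so for the second after the job is handed in, with the robot touching nothing.
It also fails if it takes over 64 s, if anything falls off the work surface, if the arm or the gripper's body presses on something with over 40 N, if the wrist force passes 120 N, or if a joint passes its speed limit or range.

### The arm

A 7-joint arm with a two-finger parallel gripper is mounted at the origin on the work surface. World frame = base frame: x ahead of the robot, y to its left, z up, the work surface at z = 0. Lengths are in m, angles in rad, forces in N, time in s.
With the tool pointing down it reaches from about 0.375 to 0.925 m from the base axis. Payload 3.1 kg.
Tool frame: the origin (TCP) lies on the centre line of the jaws, within the pads' length; the fingertips stand robot.finger_overhang ahead of it and the grasp point (between the pads) lies 5 mm behind it (robot.finger_overhang is the distance from the TCP to the fingertips, in m); z points along the fingers, y is the direction in which the jaws open and shut (so a half turn about z gives the same grasp; the last joint's range is limited). The gripper opens to 85 mm and grips with 20 to 120 N. Pads are 22 mm wide; open, the fingers measure 114 mm over their backs; the gripper's body (76 mm by 85 mm) begins 54 mm behind the grasp point. The pads swing forward as they close: fully open they stand 13 mm farther back than shut.
Start: joints at [-1.269, 0.383, 0.044, 1.598, -0.018, 1.161, -0.05], TCP at [0.253, 0.599, 0.245] pointing down, gripper open.
Joint ranges: [-2.61, 2.61], [-0.41, 2.15], [-1.48, 1.57], [0, 2.5], [-1.57, 4.71], [0.05, 1.97], [-2.85, 2.85]. Speed limits (rad/s): [2.79, 2.79, 3.14, 3.14, 3.14, 3.14, 3.14].

### API

Orientations are given as a rotation vector (axis times angle).
In Python, from rig import robot, viewer gives the robot as it stands.
- The arm moves only by the tool arm_command, never from a script. Its arguments are lists of equal length, an entry for each row: "travel": the shift along the tool's x, y, z in m, a list of three; "twist": the turn about the tool's z in rad. A call has 1 to 20 rows; each row shifts and turns the pose as measured when the row begins, along the tool's axes as they then stand; what a row does not reach is not made up. A row lasts 1/10 s, in which the tool goes at most 50 mm and 8.59 degrees, less where a joint would pass 70% of its speed; a pose out of reach is approached as far as the arm can. A call is refused whole if a number of a shift passes 0.05 or a number of a turn 0.15, either way. A call with a gripper value outside its range is refused whole. "gripper" is the gripper's target within -1 to 1 (fully open at 1, half-way at 0, shut at -1), set as the call begins (left out, the last holds). The fingers move at their own pace and stop on an object; "force" is the grip in N (left out, the last holds). Time passes only in rows, so rows that do not move let the fingers close. It gives the time, the measured TCP pose, the force and the opening at its end, in the units of the state.
- robot.sense(): the state, without advancing time (a new reading comes with each control period).
- viewer.read_camera(name): name is "side" or "top" or "wrist"; returns a dict with "color" (480x640x3 uint8, red, green, blue), "z_map" (480x640 float32, m along the optical axis (not along the pixel's ray), 0 where there is no reading), "fx", "fy", "cx", "cy" (pixels), "D" ([k1, k2, p1, p2, k3] as OpenCV has them; the pictures are not rectified), "cam_to_world" (4x4, takes a point from camera to world coordinates). Camera axes: x right, y up, looking along -z (the intrinsics and any distortion apply to the point x, -y, -z); pixel columns grow to the right and rows downward; lengths in m; the calibration is good to about 2 mm. A picture is of the moment at which its call begins.
- robot.close_job(): hands the job in, once; it reports no verdict.
The state is a dict: "time": time; "joint_pos": joint angles; "dq": joint speeds; "tau": joint torques, N m; "tcp_pos": TCP position; "ee_rot": TCP orientation; "wrist_force": force on the tool from outside, world axes, zero at the start; "ft_torque": the same for the moment, N m; "width": finger opening in m.
Only numpy, scipy, OpenCV 4.12 (cv2) and the standard library are available. Lean on these libraries where they do the work, as an engineer would, in place of code of your own. Each camera call takes 0.05 s, during which the arm holds its last target. There are 200 camera calls.

## Working session

There is one attempt and no reset: what is moved stays moved. The work goes in short steps, Python scripts to look and compute and a tool call to move; the robot and the scene stay as the last step left them, time stands still between calls to the robot, and variables do not carry over. Pictures are saved under pics/ and viewed, about 8 in all and at most 12, crops included, and the job is handed in when it is done.

Besides the shell and the picture viewer there is one more tool, called after ">>>" as name(argument=value, ...) on one line, values as JSON. arm_command: Moves the arm, as the interface text tells. Its arguments: {"type":"object","properties":{"travel":{"type":"array"},"twist":{"type":"array"},"gripper":{"type":"number"},"force":{"type":"number"}},"required":["travel","twist"]}

```bash
ls; mkdir -p pics; cat > h.py <<'E'
import numpy as np, cv2
from rig import robot, viewer
from scipy.spatial.transform import Rotation as R
def shot(n):
    c=viewer.read_camera(n); np.savez('/tmp/%s.npz'%n,**c); return c
def load(n): return dict(np.load('/tmp/%s.npz'%n))
def K(c): return np.array([[c['fx'],0,c['cx']],[0,c['fy'],c['cy']],[0,0,1]],float)
def rays(c,uv):
    p=cv2.undistortPoints(np.array(uv,float).reshape(-1,1,2),K(c),np.array(c['D'],float)).reshape(-1,2)
    return np.c_[p[:,0],-p[:,1],-np.ones(len(p))]
def onplane(c,uv,z):
    T=np.array(c['cam_to_world']); d=rays(c,uv)@T[:3,:3].T; o=T[:3,3]
    return o+d*((z-o[2])/d[:,2])[:,None]
def cloud(c):
    v,u=np.mgrid[0:480,0:640]; d=rays(c,np.c_[u.ravel(),v.ravel()])*c['z_map'].ravel()[:,None]
    T=np.array(c['cam_to_world']); return (d@T[:3,:3].T+T[:3,3]).reshape(480,640,3)
def save(c,n): cv2.imwrite('pics/'+n,cv2.cvtColor(c['color'],cv2.COLOR_RGB2BGR))
def st():
    s=robot.sense(); print('t',s['time'],'tcp',np.round(s['tcp_pos'],4),'\nR',np.round(R.from_rotvec(s['ee_rot']).as_matrix(),3).tolist(),'q',np.round(s['joint_pos'],3),'F',np.round(s['wrist_force'],1),'w',s['width']); return s
E
python3 - <<'E'
from h import *
st(); print(robot.finger_overhang)
for n in ('top','side'):
    c=shot(n); save(c,n+'1.png'); print(n,np.round(c['cam_to_world'],3).tolist(),c['fx'],c['D'])
E
```

```text
pics
t 0.0 tcp [0.2526 0.5979 0.2439] 
R [[-0.921, 0.389, -0.001], [0.389, 0.921, -0.002], [-0.0, -0.003, -1.0]] q [-1.269  0.384  0.044  1.6   -0.018  1.161 -0.05 ] F [ 0.7 -0.5 -0.6] w 0.08550782085537427
0.014
top [[0.014, 0.99, -0.14, 0.356], [-1.0, 0.013, -0.003, 0.07], [-0.001, 0.14, 0.99, 1.371], [0.0, 0.0, 0.0, 1.0]] 611.9876311494406 [-0.20497392  0.          0.          0.          0.        ]
side [[0.996, 0.048, -0.07, 0.449], [-0.084, 0.492, -0.867, -1.007], [-0.007, 0.87, 0.494, 0.673], [0.0, 0.0, 0.0, 1.0]] 557.4016341973328 [-0.09337575  0.          0.          0.          0.        ]
```

View pics/top1.png

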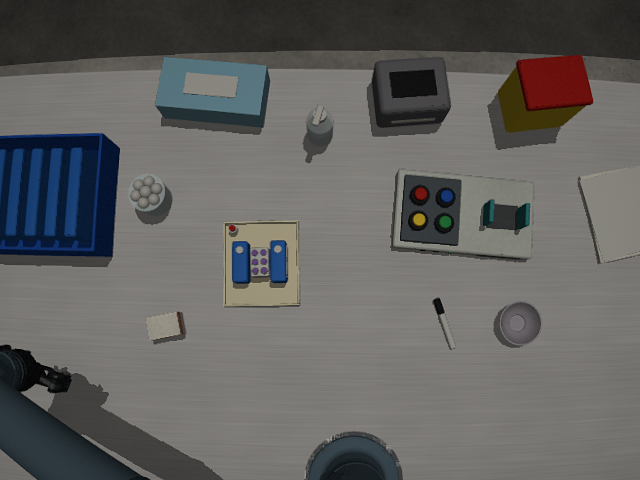

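View pics/side1.png

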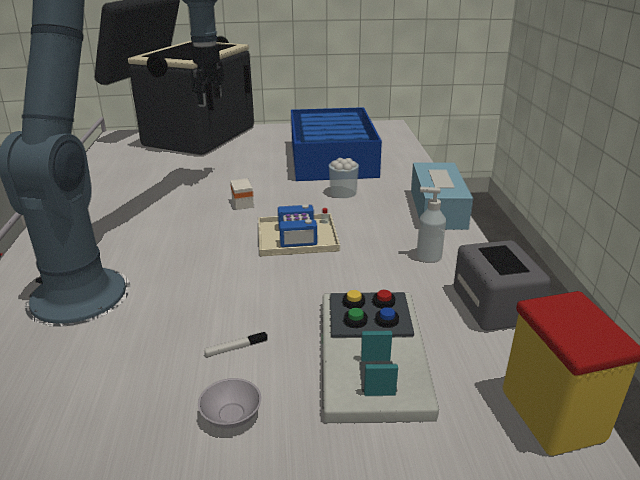

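The top view shows the rack at about (261,262) between the ice packs. The keys are red (421,195), blue (446,197), yellow (418,220) and green (445,222), and the teal walls are at (489,214) and (523,214). The side view agrees. Next I'll measure the positions.

```bash
cat > m.py <<'E'
from h import *
c=load('top'); hsv=cv2.cvtColor(c['color'],cv2.COLOR_RGB2HSV)
def blobs(lo,hi,z,box,amin=15,src=None):
    x0,y0,x1,y1=box; m=np.zeros((480,640),np.uint8); m[y0:y1,x0:x1]=cv2.inRange(hsv,lo,hi)[y0:y1,x0:x1]
    n,l,s,ce=cv2.connectedComponentsWithStats(m)
    for i in range(1,n):
        if s[i,4]>=amin:
            ys,xs=np.where(l==i); P=onplane(c,np.c_[xs,ys],z)[:,:2].astype(np.float32)
            r=cv2.minAreaRect(P); print(ce[i].round(1),s[i,4],'xy',P.mean(0).round(4),'rect',np.round(r[0],4),np.round(r[1],4),round(r[2],1))
W=(390,165,545,265)
print('teal');blobs((80,80,30),(100,255,255),.09,W)
print('blue');blobs((101,120,60),(125,255,255),.058,W)
print('yel');blobs((18,120,80),(32,255,255),.058,W)
print('grn');blobs((45,100,50),(75,255,255),.058,W)
print('red');blobs((0,150,60),(8,255,255),.058,W)
print('caps');blobs((125,40,60),(150,255,255),.0575,(220,220,305,305),5)
print('ice');blobs((101,120,60),(120,255,255),.06,(220,220,305,305),50)
print('white');
print('tray');blobs((15,20,120),(35,90,255),.018,(215,215,310,312),100)
P=cloud(c)
for a in [(261,262),(261,249),(507,216),(489,214),(523,214),(446,197),(430,255)]: print(a,P[a[1],a[0]].round(4))
E
python3 m.py
python3 - <<'E'
from h import *
c=load('top');i=cv2.cvtColor(c['color'],cv2.COLOR_RGB2BGR)
a=cv2.resize(i[215:312,215:312],(500,500),interpolation=2); b=cv2.resize(i[165:265,475:545],(300,429),interpolation=2)
o=np.zeros((500,800,3),np.uint8);o[:,:500]=a;o[:429,500:]=b;cv2.imwrite('pics/crop1.png',o)
E
```

```text
teal
[488.4 213. ] 229 xy [ 0.5859 -0.2825] rect [ 0.587  -0.2823] [0.0238 0.0574] 83.8
[523.4 215.7] 243 xy [ 0.5812 -0.3611] rect [ 0.5819 -0.3604] [0.0272 0.0568] 87.7
blue
[446.5 195.5] 117 xy [ 0.6293 -0.1975] rect [ 0.6292 -0.1976] [0.0248 0.0249] 1.0
yel
[418.7 219.1] 125 xy [ 0.5755 -0.1349] rect [ 0.5755 -0.1351] [0.0255 0.027 ] 27.1
grn
[444.7 221.4] 120 xy [ 0.5712 -0.1926] rect [ 0.5711 -0.1921] [0.0245 0.0247] 89.2
red
[420.5 193.2] 120 xy [ 0.6332 -0.1395] rect [ 0.6337 -0.1396] [0.0245 0.027 ] 89.3
caps
[254.2 252.3] 23 xy [0.4979 0.2221] rect [0.4986 0.2214] [0.0087 0.0109] 0.9
[262.9 252.1] 22 xy [0.4986 0.2031] rect [0.4988 0.2029] [0.0088 0.0087] 1.5
[254.4 261.5] 26 xy [0.478  0.2211] rect [0.4779 0.2208] [0.0108 0.0109] 1.6
[263.1 261. ] 22 xy [0.4793 0.2021] rect [0.4793 0.2024] [0.0092 0.0092] 46.2
[254.9 270.3] 25 xy [0.4589 0.2195] rect [0.4589 0.2195] [0.0107 0.0106] 28.0
[263.5 270. ] 26 xy [0.4598 0.2009] rect [0.4598 0.2009] [0.0086 0.0109] 0.9
ice
[239.6 262.5] 585 xy [0.4751 0.2528] rect [0.4783 0.2532] [0.087  0.0327] 1.7
[277.7 261.9] 581 xy [0.4777 0.1704] rect [0.4798 0.1698] [0.0866 0.0346] 1.2
white
tray
[262.3 264.4] 3747 xy [0.4757 0.2079] rect [0.4797 0.2111] [0.1909 0.1704] 1.9
(261, 262) [0.4771 0.2067 0.0574]
(261, 249) [0.505  0.2072 0.0603]
(507, 216) [ 0.5903 -0.3421  0.0312]
(489, 214) [ 0.5844 -0.285   0.0859]
(523, 214) [ 0.5884 -0.3667  0.0714]
(446, 197) [ 0.6247 -0.1953  0.0633]
(430, 255) [ 0.5029 -0.1687  0.0028]
```

View pics/crop1.png

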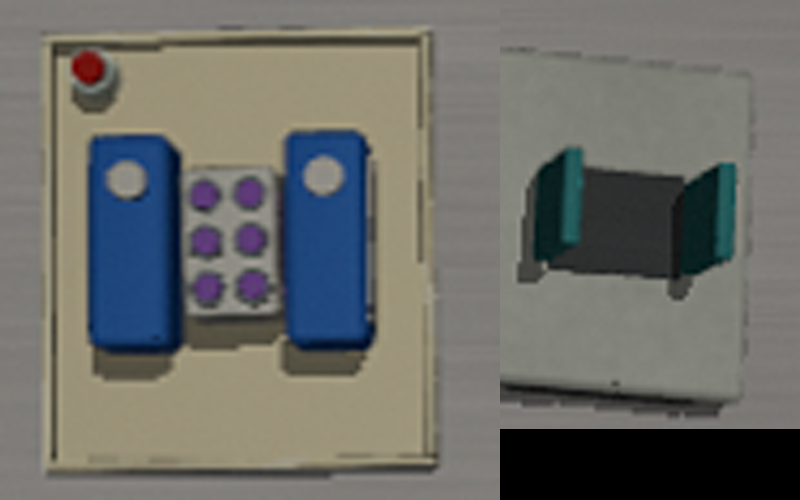

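Estimates: rack at (0.479, 0.211) with yaw about 2.5°. Warmer yaw is about -4.3°. I'll turn the jaws along the rack and go over it.

>>> arm_command(travel=[[0, 0, 0], [0, 0, 0], [0, 0, 0], [0, 0, 0], [0, 0, 0], [0, 0, 0], [0, 0, 0], [0, 0, 0], [-0.044, 0.0233, 0], [-0.044, 0.0233, 0], [-0.044, 0.0233, 0], [-0.044, 0.0233, 0], [-0.044, 0.0233, 0], [-0.044, 0.0233, 0], [-0.044, 0.0233, 0], [-0.044, 0.0233, 0], [-0.044, 0.0233, 0], [0, 0, 0]], twist=[0.141, 0.141, 0.141, 0.141, 0.141, 0.141, 0.141, 0.141, 0, 0, 0, 0, 0, 0, 0, 0, 0, 0], gripper=1, force=40)

```text
time: 1.9
tcp_pos: [0.4576, 0.1917, 0.2354]
ee_rot: [2.214, 2.221, -0.033]
wrist_force: [-0.0, 0.2, 0.3]
width: 0.0849
```

```bash
python3 - <<'E'
from h import *
st(); c=shot('wrist'); save(c,'w1.png'); print(np.round(c['cam_to_world'],3).tolist(),c['fx'])
E
```

```text
t 1.9 tcp [0.4576 0.1917 0.2354] 
R [[-0.003, 1.0, -0.011], [1.0, 0.003, -0.018], [-0.018, -0.011, -1.0]] q [-0.965  0.11   0.513  1.98  -0.048  1.084 -0.429] F [-0.   0.2  0.3] w 0.08490934927455744
[[1.0, -0.006, 0.009, 0.46], [0.003, 0.96, 0.279, 0.259], [-0.011, -0.279, 0.96, 0.362], [0.0, 0.0, 0.0, 1.0]] 369.0979667901945
```

View pics/w1.png

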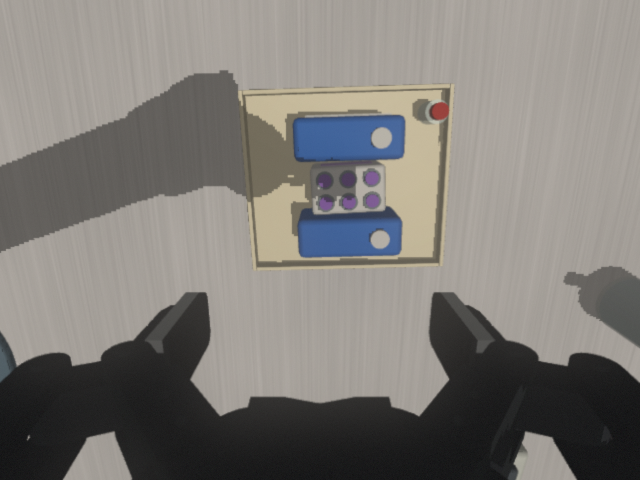

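The wrist view shows the rack at (348,188) with its caps between the packs, and both channel ends free. I'll compute the correction.

```bash
cat > rk.py <<'E'
from h import *
def caps(c,z=.0575,n=6,top=True):
    hsv=cv2.cvtColor(c['color'],cv2.COLOR_RGB2HSV); m=cv2.inRange(hsv,(122,50,40),(155,255,255))
    k,l,s,ce=cv2.connectedComponentsWithStats(m); i=[j for j in range(1,k) if s[j,4]>20]
    P=[]
    for j in i:
        ys,xs=np.where(l==j); r=cv2.minEnclosingCircle(np.c_[xs,ys].astype(np.float32)); P.append(ce[j])
    P=onplane(c,P,z)[:,:2]; print(np.c_[P,[s[j,4] for j in i]].round(4).tolist())
    if len(P)==6:
        q=P-P.mean(0); w,v=np.linalg.eigh(q.T@q); d=v[:,1]; print('centre',P.mean(0).round(4),'yaw',np.degrees(np.arctan2(d[1],d[0])).round(2))
    return P
E
python3 - <<'E'
from rk import *
st(); c=load('wrist'); caps(c)
hsv=cv2.cvtColor(c['color'],cv2.COLOR_RGB2HSV)
m=cv2.inRange(hsv,(101,120,60),(120,255,255)); k,l,s,ce=cv2.connectedComponentsWithStats(m)
for j in range(1,k):
    if s[j,4]>800:
        ys,xs=np.where(l==j); P=onplane(c,np.c_[xs,ys],.06)[:,:2].astype(np.float32); print(cv2.minAreaRect(P))
c=shot('wrist'); st()
E
```

```text
t 1.95 tcp [0.4558 0.1953 0.2351] 
R [[-0.007, 1.0, -0.013], [1.0, 0.007, -0.017], [-0.016, -0.013, -1.0]] q [-0.967  0.111  0.508  1.98  -0.05   1.084 -0.43 ] F [-0.2 -0.1  0.6] w 0.08574792873454448
[[0.4994, 0.2215, 148.0], [0.4799, 0.2204, 136.0], [0.4605, 0.2192, 138.0], [0.5006, 0.2026, 133.0], [0.4617, 0.2002, 139.0], [0.4811, 0.2013, 141.0]]
centre [0.4805 0.2109] yaw -176.53
((0.4794241189956665, 0.252748042345047), (0.08640267699956894, 0.03270508348941803), 1.496458888053894)
((0.4822816550731659, 0.1712310016155243), (0.08590700477361679, 0.0319862961769104), 0.364208847284317)
t 2.0 tcp [0.4546 0.1983 0.2349] 
R [[-0.012, 1.0, -0.013], [1.0, 0.012, -0.016], [-0.015, -0.013, -1.0]] q [-0.97   0.111  0.504  1.98  -0.052  1.084 -0.431] F [-1.3  0.3  0.2] w 0.08525767906816112
```

```bash
cat >> h.py <<'E'
def go(x,y,z,ang=None):
    s=st(); M=R.from_rotvec(s['ee_rot']).as_matrix(); a=np.degrees(np.arctan2(M[1,1],M[0,1]))
    d=(M.T@(np.array([x,y,z])-s['tcp_pos'])); print('jaw ang',a.round(2),'tilt',np.degrees(np.arccos(-M[2,2])).round(2),'move tool',d.round(4),'twist',None if ang is None else np.round(np.radians((a-ang+90)%180-90),3))
E
python3 -c "
from h import *
go(.4805,.2109,.12,3.4)"
```

```text
t 2.0 tcp [0.4546 0.1983 0.2349] 
R [[-0.012, 1.0, -0.013], [1.0, 0.012, -0.016], [-0.015, -0.013, -1.0]] q [-0.97   0.111  0.504  1.98  -0.052  1.084 -0.431] F [-1.3  0.3  0.2] w 0.08525767906816112
jaw ang 0.68 tilt 1.17 move tool [0.014  0.0276 0.1144] twist -0.047
```

>>> arm_command(travel=[[0.013, 0.026, 0.02], [0, 0, 0.02], [0, 0, 0.02], [0, 0, 0.01], [0, 0, 0], [0, 0, 0]], twist=[-0.047, 0, 0, 0, 0, 0])

```text
time: 2.6
tcp_pos: [0.4751, 0.2234, 0.1613]
ee_rot: [-2.128, -2.304, 0.03]
wrist_force: [1.1, -1.2, 0.2]
width: 0.0856
```

```bash
python3 -c "
from h import *
go(.4805,.2109,.032,3.4)"
```

```text
t 2.6 tcp [0.4751 0.2234 0.1613] 
R [[-0.079, 0.997, -0.016], [0.997, 0.079, -0.011], [-0.009, -0.017, -1.0]] q [-0.94   0.274  0.481  1.979 -0.153  0.943 -0.303] F [ 1.1 -1.2  0.2] w 0.08557650104904785
jaw ang 4.54 tilt 1.13 move tool [-0.0117  0.0066  0.1293] twist 0.02
```

>>> arm_command(travel=[[-0.006, 0.0035, 0.02], [-0.0055, 0.003, 0.02], [0, 0, 0.015], [0, 0, 0.006], [0, 0, 0], [0, 0, 0]], twist=[0.02, 0, 0, 0, 0, 0])

```text
time: 3.2
tcp_pos: [0.485, 0.2181, 0.1052]
ee_rot: [-2.146, -2.289, 0.009]
wrist_force: [-0.2, -0.6, -0.2]
width: 0.0854
```

```bash
python3 -c "
from rk import *
go(.4805,.2109,.028,3.4); c=shot('wrist'); save(c,'w2.png'); caps(c); st()"
```

```text
t 3.2 tcp [0.485  0.2181 0.1052] 
R [[-0.065, 0.998, -0.007], [0.998, 0.065, -0.001], [-0.001, -0.007, -1.0]] q [-0.894  0.367  0.46   2.007 -0.222  0.822 -0.243] F [-0.2 -0.6 -0.2] w 0.08541660530219594
jaw ang 3.7 tilt 0.4 move tool [-0.0068 -0.0044  0.0772] twist 0.005
[[0.4606, 0.2194, 359.0], [0.4799, 0.2206, 362.0], [0.4992, 0.2218, 353.0], [0.4618, 0.2004, 342.0], [0.4811, 0.2016, 347.0], [0.5004, 0.2029, 341.0]]
centre [0.4805 0.2111] yaw -176.43
t 3.25 tcp [0.4851 0.2182 0.1054] 
R [[-0.065, 0.998, -0.007], [0.998, 0.065, -0.001], [-0.0, -0.007, -1.0]] q [-0.894  0.367  0.46   2.007 -0.222  0.822 -0.243] F [-0.3  0.6 -0.7] w 0.08532542898658131
```

View pics/w2.png

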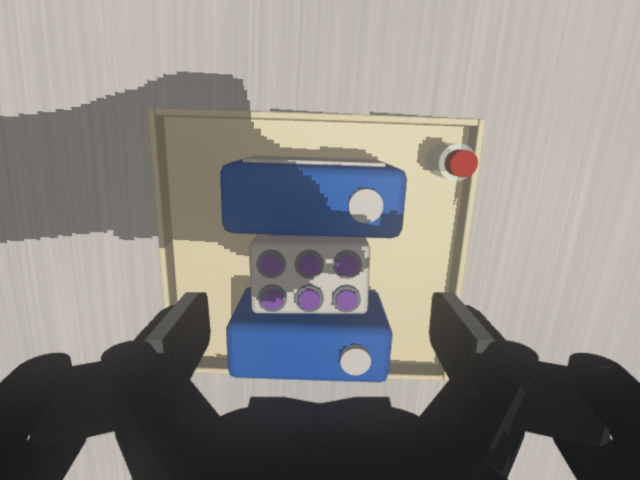

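View: the rack is at (310,275), with the fingers straddling it to left and right. I'll centre and then descend.

>>> arm_command(travel=[[-0.007, -0.0045, 0], [0, 0, 0.01], [0, 0, 0.01], [0, 0, 0.01], [0, 0, 0], [0, 0, 0]], twist=[0.005, 0, 0, 0, 0, 0])

```text
time: 3.85
tcp_pos: [0.4814, 0.211, 0.0745]
ee_rot: [-2.152, -2.284, 0.003]
wrist_force: [0.4, 0.2, 1.0]
width: 0.0858
```

```bash
python3 -c "
from h import *
go(.4805,.2111,.028,3.5)"
```

```text
t 3.85 tcp [0.4814 0.211  0.0745] 
R [[-0.059, 0.998, -0.004], [0.998, 0.059, 0.001], [0.001, -0.004, -1.0]] q [-0.871  0.408  0.443  2.036 -0.256  0.753 -0.211] F [0.4 0.2 1. ] w 0.08581754083564974
jaw ang 3.4 tilt 0.25 move tool [ 0.0001 -0.0007  0.0465] twist -0.002
```

>>> arm_command(travel=[[0, -0.0005, 0.012], [0, 0, 0.012], [0, 0, 0.012], [0, 0, 0.01], [0, 0, 0], [0, 0, 0]], twist=[0, 0, 0, 0, 0, 0])

```text
time: 4.45
tcp_pos: [0.4801, 0.211, 0.0233]
ee_rot: [-2.151, -2.284, 0.006]
wrist_force: [-0.2, -0.7, -0.1]
width: 0.0853
```

>>> arm_command(travel=[[0, 0, 0], [0, 0, 0], [0, 0, 0], [0, 0, 0], [0, 0, 0], [0, 0, 0], [0, 0, 0], [0, 0, 0]], twist=[0, 0, 0, 0, 0, 0, 0, 0], gripper=-1, force=40)

```text
time: 5.25
tcp_pos: [0.4799, 0.211, 0.0238]
ee_rot: [-2.151, -2.284, 0.005]
wrist_force: [-0.1, 0.2, -2.0]
width: 0.0628
```

```bash
python3 -c "
from h import *
go(.4805,.2111,.028,3.5)"
```

```text
t 5.25 tcp [0.4799 0.211  0.0238] 
R [[-0.06, 0.998, -0.006], [0.998, 0.06, 0.001], [0.001, -0.006, -1.0]] q [-0.833  0.497  0.4    2.05  -0.314  0.657 -0.165] F [-0.1  0.2 -2. ] w 0.06279885018753825
jaw ang 3.43 tilt 0.32 move tool [ 0.0001  0.0006 -0.0042] twist -0.001
```

>>> arm_command(travel=[[0, 0, -0.004], [0, 0, -0.008], [0, 0, -0.012], [0, 0, -0.014], [0, 0, -0.014], [0, 0, -0.014], [0, 0, -0.014], [0, 0, -0.008], [0, 0, -0.004], [0, 0, 0], [0, 0, 0]], twist=[0, 0, 0, 0, 0, 0, 0, 0, 0, 0, 0])

```text
time: 6.35
tcp_pos: [0.4817, 0.2113, 0.127]
ee_rot: [-2.152, -2.283, -0.003]
wrist_force: [0.2, 1.0, -2.3]
width: 0.0629
```

```bash
python3 -c "
from h import *
go(.50,.02,.12,3.5)"
```

```text
t 6.35 tcp [0.4817 0.2113 0.127 ] 
R [[-0.059, 0.998, -0.001], [0.998, 0.059, 0.004], [0.004, -0.001, -1.0]] q [-0.906  0.318  0.479  2.014 -0.199  0.852 -0.257] F [ 0.2  1.  -2.3] w 0.06285507926238157
jaw ang 3.38 tilt 0.26 move tool [-0.1921  0.007   0.0061] twist -0.002
```

>>> arm_command(travel=[[-0.008, 0, 0], [-0.016, 0, 0], [-0.02, 0.001, 0], [-0.02, 0.001, 0], [-0.02, 0.001, 0], [-0.02, 0.001, 0], [-0.02, 0.001, 0], [-0.02, 0.001, 0], [-0.018, 0.001, 0], [-0.014, 0, 0], [-0.008, 0, 0], [0, 0, 0], [0, 0, 0]], twist=[0, 0, 0, 0, 0, 0, 0, 0, 0, 0, 0, 0, 0])

```text
time: 7.65
tcp_pos: [0.491, 0.0019, 0.1196]
ee_rot: [-2.166, -2.265, 0.027]
wrist_force: [-0.4, -0.1, -1.5]
width: 0.0626
```

>>> arm_command(travel=[[0, 0, 0], [0, 0, 0], [0, 0, 0], [0, 0, 0], [0, 0, 0], [0, 0, 0], [0, 0, 0], [0, 0, 0], [0, 0, 0], [0, 0, 0], [0, 0, 0], [0, 0, 0], [0, 0, 0], [0, 0, 0], [0, 0, 0], [0, 0, 0]], twist=[-0.05, -0.1, -0.11, -0.12, -0.12, -0.12, -0.12, -0.12, -0.12, -0.12, -0.12, -0.11, -0.06, -0.03, 0, 0])

```text
time: 9.25
tcp_pos: [0.4885, 0.0208, 0.1172]
ee_rot: [-0.023, -3.118, 0.003]
wrist_force: [-0.1, 0.3, -1.8]
width: 0.0625
```

```bash
python3 -c "
from h import *
go(.50,.02,.05,85.7)"
```

```text
t 9.25 tcp [0.4885 0.0208 0.1172] 
R [[-1.0, 0.014, -0.023], [0.015, 1.0, -0.002], [0.023, -0.002, -1.0]] q [-0.399  0.266  0.305  2.081 -0.108  0.833  1.527] F [-0.1  0.3 -1.8] w 0.06245042104888173
jaw ang 89.17 tilt 1.33 move tool [-0.013  -0.0005  0.067 ] twist 0.061
```

>>> arm_command(travel=[[0, 0, 0.01], [0, 0, 0.014], [0, 0, 0.014], [0, 0, 0.014], [0, 0, 0.014], [0, 0, 0.01], [0, 0, 0.006], [0, 0, 0.003], [0, 0, 0], [0, 0, 0]], twist=[0, 0, 0, 0, 0, 0, 0, 0, 0, 0])

```text
time: 10.25
tcp_pos: [0.4867, 0.0228, 0.0259]
ee_rot: [-0.021, -3.119, 0.003]
wrist_force: [-0.0, -1.1, -1.8]
width: 0.0627
```

```bash
python3 -c "
from h import *
go(.4885,.0208,.0205,85.7)"
```

```text
t 10.25 tcp [0.4867 0.0228 0.0259] 
R [[-1.0, 0.014, -0.023], [0.014, 1.0, -0.002], [0.023, -0.002, -1.0]] q [-0.362  0.431  0.263  2.118 -0.185  0.638  1.587] F [-0.  -1.1 -1.8] w 0.0626748942750975
jaw ang 89.22 tilt 1.32 move tool [-0.0019 -0.002   0.0054] twist 0.061
```

>>> arm_command(travel=[[0, 0, 0.002], [0, 0, 0.0015], [0, 0, 0.001], [0, 0, 0.001], [0, 0, 0]], twist=[0, 0, 0, 0, 0])

```text
time: 10.75
tcp_pos: [0.4885, 0.0231, 0.0218]
ee_rot: [-0.022, -3.123, 0.001]
wrist_force: [0.1, 0.2, -2.4]
width: 0.0629
```

>>> arm_command(travel=[[0, 0, 0.001], [0, 0, 0.001], [0, 0, 0.001], [0, 0, 0]], twist=[0, 0, 0, 0])

```text
time: 11.15
tcp_pos: [0.4889, 0.023, 0.0202]
ee_rot: [-0.022, -3.123, 0.0]
wrist_force: [0.6, 0.0, -1.0]
width: 0.0627
```

>>> arm_command(travel=[[0, 0, 0.001], [0, 0, 0.001], [0, 0, 0]], twist=[0, 0, 0])

```text
time: 11.45
tcp_pos: [0.4894, 0.0231, 0.0202]
ee_rot: [-0.023, -3.122, -0.001]
wrist_force: [0.7, 0.1, -2.6]
width: 0.0624
```

>>> arm_command(travel=[[0, 0, 0], [0, 0, 0], [0, 0, 0], [0, 0, 0], [0, 0, 0], [0, 0, 0]], twist=[0, 0, 0, 0, 0, 0], gripper=1)

```text
time: 12.05
tcp_pos: [0.4906, 0.0233, 0.0201]
ee_rot: [-0.023, -3.125, -0.001]
wrist_force: [-0.8, -0.7, 1.0]
width: 0.0853
```

>>> arm_command(travel=[[0, 0, -0.01], [0, 0, -0.015], [0, 0, -0.02], [0, 0, -0.02], [0, 0, -0.02], [0, 0, -0.015], [0, 0, -0.005], [0, 0, 0], [0, 0, 0]], twist=[0, 0, 0, 0, 0, 0, 0, 0, 0])

```text
time: 12.95
tcp_pos: [0.4921, 0.0227, 0.1324]
ee_rot: [-0.025, -3.125, -0.002]
wrist_force: [1.0, 0.5, 0.2]
width: 0.0857
```

```bash
python3 -c "
from rk import *
c=shot('wrist'); save(c,'w3.png'); caps(c,.0535); go(.56,-.25,.3,-4.3)"
```

```text
[[0.4798, 0.0032, 267.0], [0.48, 0.0227, 268.0], [0.4803, 0.0421, 265.0], [0.4987, 0.003, 264.0], [0.499, 0.0224, 267.0], [0.4993, 0.0418, 265.0]]
centre [0.4895 0.0226] yaw 89.19
t 13.0 tcp [0.4919 0.0226 0.1322] 
R [[-1.0, 0.016, -0.017], [0.016, 1.0, 0.001], [0.017, 0.001, -1.0]] q [-0.408  0.243  0.312  2.069 -0.102  0.859  1.518] F [ 0.3 -0.5  0.2] w 0.08532079133756655
jaw ang 89.1 tilt 0.96 move tool [-0.0695 -0.2714 -0.1692] twist -1.511
```

>>> arm_command(travel=[[0, 0, -0.01], [0, 0, -0.01], [0, 0, -0.01], [0, 0, -0.01], [0, 0, -0.01], [0, 0, -0.01], [0, 0, -0.01], [0, 0, -0.01], [0, 0, 0], [0, 0, 0], [0, 0, 0], [0, 0, 0], [0, 0, 0], [0, 0, 0], [0, 0, 0], [0, 0, 0], [0, 0, 0]], twist=[0.05, 0.1, 0.12, 0.12, 0.12, 0.12, 0.12, 0.12, 0.12, 0.12, 0.12, 0.12, 0.12, 0.1, 0.05, 0, 0])

```text
time: 14.7
tcp_pos: [0.4799, 0.0206, 0.1959]
ee_rot: [-2.341, -2.05, 0.078]
wrist_force: [-0.1, 0.3, 0.3]
width: 0.0857
```

```bash
python3 -c "
from rk import *
go(.57,-.25,.25,-4.3)"
```

```text
t 14.7 tcp [0.4799 0.0206 0.1959] 
R [[0.132, 0.99, -0.057], [0.991, -0.132, -0.011], [-0.019, -0.055, -0.998]] q [-0.592  0.156  0.502  2.027 -0.08   1.037 -0.183] F [-0.1  0.3  0.3] w 0.08570502983562658
jaw ang -7.62 tilt 3.31 move tool [-0.2573  0.1221 -0.0561] twist -0.058
```

>>> arm_command(travel=[[-0.01, 0.005, -0.003], [-0.02, 0.01, -0.005], [-0.024, 0.012, -0.005], [-0.024, 0.012, -0.005], [-0.024, 0.012, -0.005], [-0.024, 0.012, -0.005], [-0.024, 0.012, -0.005], [-0.024, 0.012, -0.005], [-0.024, 0.01, -0.005], [-0.02, 0.01, -0.005], [-0.01, 0.005, -0.003], [0, 0, 0], [0, 0, 0], [0, 0, 0]], twist=[0, 0, 0, 0, 0, 0, 0, 0, 0, 0, 0, 0, 0, 0])

```text
time: 16.1
tcp_pos: [0.5665, -0.237, 0.2462]
ee_rot: [-2.333, -2.061, 0.088]
wrist_force: [-0.4, -0.6, -0.1]
width: 0.0853
```

```bash
python3 -c "
from rk import *
go(.57,-.25,.25,-4.3); c=shot('wrist'); save(c,'w4.png');st()"
```

```text
t 16.1 tcp [ 0.5665 -0.237   0.2462] 
R [[0.122, 0.991, -0.061], [0.992, -0.124, -0.017], [-0.024, -0.058, -0.998]] q [-0.187  0.394  0.635  1.674 -0.203  1.202  0.372] F [-0.4 -0.6 -0.1] w 0.08534332734754534
jaw ang -7.11 tilt 3.6 move tool [-0.0126  0.0048 -0.0037] twist -0.049
t 16.15 tcp [ 0.5665 -0.2365  0.2461] 
R [[0.122, 0.991, -0.061], [0.992, -0.123, -0.017], [-0.024, -0.058, -0.998]] q [-0.187  0.393  0.635  1.674 -0.203  1.202  0.372] F [-0.6  0.9  0.5] w 0.08574705538278508
```

View pics/w4.png

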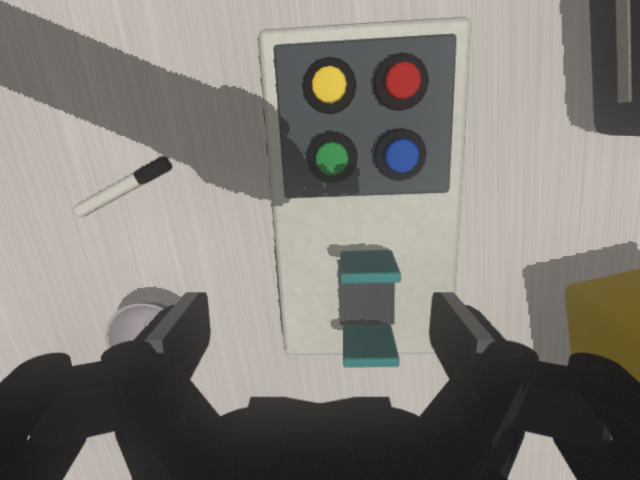

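The view shows yellow (329,84), red (403,80), green (332,158), blue (402,155). The plate is at about (367,303) between the walls.

```bash
python3 - <<'E'
from rk import *
c=load('wrist'); hsv=cv2.cvtColor(c['color'],cv2.COLOR_RGB2HSV); P=cloud(c)
for nm,lo,hi in (('Y',(18,120,80),(32,255,255)),('R',(0,150,60),(8,255,255)),('G',(45,100,40),(75,255,255)),('B',(101,120,60),(125,255,255))):
    m=cv2.inRange(hsv,lo,hi); m[:20]=0;m[230:]=0;m[:,:280]=0;m[:,460:]=0
    m=cv2.morphologyEx(m,2,np.ones((3,3),np.uint8)); m=cv2.morphologyEx(m,3,np.ones((7,7),np.uint8)); cs=max(cv2.findContours(m,0,1)[0],key=cv2.contourArea)
    (x,y),r=cv2.minEnclosingCircle(cs); print(nm,round(x),round(y),round(r,1),onplane(c,[[x,y]],.058)[0].round(4))
m=cv2.inRange(hsv,(80,80,25),(100,255,255)); m[:230]=0;m[380:]=0
zz=P[...,2]; mm=(m>0)&(zz>.084)&(zz<.096)
n,l,s,ce=cv2.connectedComponentsWithStats(mm.astype(np.uint8))
for i in range(1,n):
    if s[i,4]>100:
        ys,xs=np.where(l==i); Q=onplane(c,np.c_[xs,ys],.09)[:,:2].astype(np.float32); print('wall',ce[i].round(1),s[i],cv2.minAreaRect(Q))
pl=(hsv[...,2]<90)&(hsv[...,1]<90)&(abs(zz-.032)<.006); pl[:260]=0;pl[345:]=0;pl[:,:320]=0;pl[:,:][:,410:]=0
ys,xs=np.where(pl); Q=onplane(c,np.c_[xs,ys],.032)[:,:2].astype(np.float32); print('plate',len(xs),xs.min(),xs.max(),ys.min(),ys.max(),cv2.minAreaRect(Q))
for a in [(367,300),(367,275),(370,362)]: print(a,P[a[1],a[0]].round(4))
w=(abs(zz-.03)<.005); w[:, :255]=0; w[:,475:]=0; 
E
```

```text
Y 329 84 18.9 [ 0.5766 -0.1359  0.058 ]
R 403 80 18.9 [ 0.635  -0.1402  0.058 ]
G 331 158 16.4 [ 0.5723 -0.193   0.058 ]
B 402 155 16.9 [ 0.6303 -0.198   0.058 ]
wall [370.3 277.3] [341 272  59  11 591] ((0.5937480330467224, -0.2899946868419647), (0.008844555355608463, 0.04744899272918701), 84.27056884765625)
wall [370.7 361.5] [344 358  55   9 433] ((0.5877351760864258, -0.3708651661872864), (0.008268054574728012, 0.04747837781906128), 85.08414459228516)
plate 1747 339 392 261 328 ((0.590316116809845, -0.33396416902542114), (0.07403405010700226, 0.05324028804898262), 84.77336120605469)
(367, 300) [ 0.5909 -0.3389  0.0326]
(367, 275) [ 0.5915 -0.2882  0.0894]
(370, 362) [ 0.587  -0.3713  0.0893]
```

Bay centre is (0.5907, -0.3305) at yaw -4.4°, and the walls and keys agree. Tool tilt has drifted to 3.6°, so I'll go back over the rack and watch how it changes.

>>> arm_command(travel=[[0.012, -0.005, 0], [0.022, -0.01, 0], [0.026, -0.011, 0], [0.026, -0.011, 0], [0.026, -0.011, 0], [0.026, -0.011, 0], [0.026, -0.011, 0], [0.026, -0.011, 0], [0.026, -0.011, 0], [0.022, -0.01, 0], [0.012, -0.005, 0], [0, 0, 0], [0, 0, 0]], twist=[-0.01, -0.01, -0.01, -0.01, -0.01, 0, 0, 0, 0, 0, 0, 0, 0])

```text
time: 17.45
tcp_pos: [0.4637, 0.0542, 0.246]
ee_rot: [-2.225, -2.156, 0.084]
wrist_force: [0.1, -0.5, 0.0]
width: 0.0857
```

```bash
python3 -c "
from rk import *
go(.4895,.0226,.15,-.8)"
```

```text
t 17.45 tcp [0.4637 0.0542 0.246 ] 
R [[0.031, 0.997, -0.068], [0.999, -0.032, -0.008], [-0.01, -0.068, -0.998]] q [-0.643  0.067  0.464  1.997 -0.038  1.153 -0.195] F [ 0.1 -0.5  0. ] w 0.08566888789306613
jaw ang -1.82 tilt 3.91 move tool [-0.0299  0.0332  0.0943] twist -0.018
```

>>> arm_command(travel=[[0, -0.015, 0], [0, -0.015, 0], [0, -0.015, 0], [0, -0.015, 0], [0, 0, 0], [0, 0, 0]], twist=[0, 0, 0, 0, 0, 0])

```text
time: 18.05
tcp_pos: [0.4028, 0.0521, 0.25]
ee_rot: [-2.233, -2.151, 0.084]
wrist_force: [0.2, -0.3, 0.7]
width: 0.0857
```

```bash
python3 -c "
from rk import *
go(.4895,.0226,.15,-.8)"
```

```text
t 18.05 tcp [0.4028 0.0521 0.25  ] 
R [[0.037, 0.997, -0.067], [0.999, -0.037, -0.009], [-0.011, -0.066, -0.998]] q [-0.669 -0.079  0.429  2.116  0.028  1.164 -0.291] F [ 0.2 -0.3  0.7] w 0.0856801263041285
jaw ang -2.15 tilt 3.85 move tool [-0.0251  0.0941  0.0942] twist -0.024
```

>>> arm_command(travel=[[-0.005, 0.018, 0], [-0.005, 0.019, 0], [-0.005, 0.019, 0], [-0.005, 0.019, 0], [-0.005, 0.018, 0], [0, 0, 0], [0, 0, 0], [0, 0, 0], [0, 0, 0], [0, 0, 0], [0, 0, 0], [0, 0, 0], [0, 0, 0], [0, 0, 0]], twist=[0, 0, 0, 0, 0, 0, -0.1, -0.1, -0.1, -0.1, -0.1, -0.1, 0, 0])

```text
time: 19.45
tcp_pos: [0.5032, 0.0177, 0.2423]
ee_rot: [-1.472, -2.717, 0.069]
wrist_force: [-0.4, 0.3, 0.1]
width: 0.0853
```

```bash
python3 -c "
from rk import *
go(.4895,.0226,.15,-.8)"
```

```text
t 19.45 tcp [0.5032 0.0177 0.2423] 
R [[-0.546, 0.835, -0.066], [0.838, 0.546, -0.015], [0.023, -0.064, -0.998]] q [-0.542  0.151  0.462  1.922 -0.063  1.152  0.523] F [-0.4  0.3  0.1] w 0.08525324132648307
jaw ang 33.16 tilt 3.88 move tool [ 0.0094 -0.0029  0.0929] twist 0.593
```

>>> arm_command(travel=[[0, 0, 0], [0, 0, 0], [0, 0, 0], [0, 0, 0], [0, 0, 0], [0, 0, 0], [0, 0, 0], [0, 0, 0]], twist=[0.1, 0.1, 0.1, 0.1, 0.1, 0.1, 0, 0])

```text
time: 20.25
tcp_pos: [0.5026, 0.0176, 0.2419]
ee_rot: [-2.259, -2.131, 0.093]
wrist_force: [0.9, -0.7, -0.0]
width: 0.0856
```

```bash
python3 -c "
from rk import *
go(.4895,.0226,.15,-.8)"
```

```text
t 20.25 tcp [0.5026 0.0176 0.2419] 
R [[0.058, 0.996, -0.067], [0.998, -0.059, -0.016], [-0.02, -0.066, -0.998]] q [-0.595  0.154  0.52   1.925 -0.072  1.152 -0.104] F [ 0.9 -0.7 -0. ] w 0.08563846848041672
jaw ang -3.39 tilt 3.96 move tool [ 0.0061 -0.0072  0.0925] twist -0.045
```

Pure twists don't tilt the tool, but the earlier lift with a twist did. I'll try the reverse, descending while twisting, to undo it.

>>> arm_command(travel=[[0, 0, 0], [0, 0, 0.01], [0, 0, 0.01], [0, 0, 0.01], [0, 0, 0.01], [0, 0, 0.01], [0, 0, 0.01], [0, 0, 0.01], [0, 0, 0], [0, 0, 0]], twist=[-0.05, -0.12, -0.12, -0.12, -0.12, -0.12, -0.12, -0.12, 0, 0])

```text
time: 21.25
tcp_pos: [0.4988, 0.0168, 0.1705]
ee_rot: [-1.05, -2.901, 0.056]
wrist_force: [-1.2, 0.3, 1.0]
width: 0.0855
```

```bash
python3 -c "
from rk import *
go(.4895,.0226,.15,-.8)"
```

```text
t 21.25 tcp [0.4988 0.0168 0.1705] 
R [[-0.767, 0.638, -0.065], [0.64, 0.768, -0.015], [0.04, -0.053, -0.998]] q [-0.484  0.232  0.408  1.997 -0.097  1.     0.849] F [-1.2  0.3  1. ] w 0.08546567800637693
jaw ang 50.27 tilt 3.84 move tool [ 0.01   -0.0004  0.021 ] twist 0.891
```

>>> arm_command(travel=[[0, 0, 0], [0, 0, 0], [0, 0, 0], [0, 0, 0], [0, 0, 0], [0, 0, 0], [0, 0, 0], [0, 0, 0], [0, 0, 0], [0, 0, 0], [0, 0, -0.05], [0, 0, -0.05], [0, 0, 0], [0, 0, 0]], twist=[0.1, 0.1, 0.1, 0.1, 0.1, 0.1, 0.1, 0.1, 0.05, 0, 0, 0, 0, 0])

```text
time: 22.65
tcp_pos: [0.5092, 0.0192, 0.2809]
ee_rot: [-2.229, -2.171, 0.073]
wrist_force: [-0.7, -0.7, -0.8]
width: 0.0853
```

```bash
python3 -c "
from rk import *
go(.4895,.0226,.15,-.8)"
```

```text
t 22.65 tcp [0.5092 0.0192 0.2809] 
R [[0.026, 0.998, -0.054], [1.0, -0.027, -0.012], [-0.014, -0.054, -0.998]] q [-0.632  0.119  0.553  1.876 -0.058  1.22  -0.085] F [-0.7 -0.7 -0.8] w 0.08526845075906954
jaw ang -1.54 tilt 3.17 move tool [ 0.0047 -0.0128  0.1317] twist -0.013
```

>>> arm_command(travel=[[0, 0, 0.05], [0, 0, 0.05], [0, 0, 0], [0, 0, 0]], twist=[0, 0, 0, 0])

```text
time: 23.05
tcp_pos: [0.506, 0.0184, 0.1803]
ee_rot: [-2.231, -2.173, 0.066]
wrist_force: [0.4, -1.2, 0.2]
width: 0.0854
```

```bash
python3 -c "
from rk import *
go(.4895,.0226,.15,-.8)"
```

```text
t 23.05 tcp [0.506  0.0184 0.1803] 
R [[0.026, 0.998, -0.048], [1.0, -0.026, -0.011], [-0.012, -0.048, -0.999]] q [-0.603  0.233  0.543  1.989 -0.133  1.006 -0.021] F [ 0.4 -1.2  0.2] w 0.08540558887573577
jaw ang -1.51 tilt 2.85 move tool [ 0.0042 -0.0151  0.031 ] twist -0.012
```

Abrupt vertical pulses reduce the tilt, from 3.9° to 2.85°. I'll run two more cycles.

>>> arm_command(travel=[[0, 0, -0.05], [0, 0, -0.05], [0, 0, 0], [0, 0, 0], [0, 0, 0.05], [0, 0, 0.05], [0, 0, 0], [0, 0, 0], [0, 0, -0.05], [0, 0, -0.05], [0, 0, 0], [0, 0, 0], [0, 0, 0.05], [0, 0, 0.05], [0, 0, 0], [0, 0, 0]], twist=[0, 0, 0, 0, 0, 0, 0, 0, 0, 0, 0, 0, 0, 0, 0, 0])

```text
time: 24.65
tcp_pos: [0.5167, 0.0177, 0.2042]
ee_rot: [-2.246, -2.178, 0.028]
wrist_force: [0.3, -0.8, -0.3]
width: 0.0854
```

```bash
python3 -c "
from rk import *
go(.4895,.0226,.1,-.8)"
```

```text
t 24.65 tcp [0.5167 0.0177 0.2042] 
R [[0.03, 0.999, -0.022], [1.0, -0.031, -0.003], [-0.004, -0.022, -1.0]] q [-0.618  0.205  0.564  1.963 -0.124  1.031 -0.028] F [ 0.3 -0.8 -0.3] w 0.08541508340096236
jaw ang -1.75 tilt 1.28 move tool [ 0.0045 -0.025   0.1048] twist -0.017
```

>>> arm_command(travel=[[0.0025, -0.012, 0], [0.002, -0.013, 0], [0, 0, 0], [0, 0, -0.05], [0, 0, -0.05], [0, 0, 0], [0, 0, 0], [0, 0, 0.05], [0, 0, 0.05], [0, 0, 0], [0, 0, 0], [0, 0, 0.05], [0, 0, 0.03], [0, 0, 0], [0, 0, 0]], twist=[-0.017, 0, 0, 0, 0, 0, 0, 0, 0, 0, 0, 0, 0, 0, 0])

```text
time: 26.15
tcp_pos: [0.5073, 0.0264, 0.1471]
ee_rot: [2.227, 2.208, 0.031]
wrist_force: [0.2, 0.3, 0.1]
width: 0.0855
```

```bash
python3 -c "
from rk import *
go(.4895,.0226,.02,-.8)"
```

```text
t 26.15 tcp [0.5073 0.0264 0.1471] 
R [[0.008, 1.0, 0.018], [1.0, -0.008, 0.01], [0.01, 0.018, -1.0]] q [-0.621  0.247  0.552  2.057 -0.181  0.862  0.025] F [0.2 0.3 0.1] w 0.08554287211498238
jaw ang -0.49 tilt 1.17 move tool [-0.0053 -0.0201  0.1268] twist 0.005
```

>>> arm_command(travel=[[-0.003, -0.01, 0.004], [-0.0025, -0.0095, 0.008], [0, 0, 0.012], [0, 0, 0.014], [0, 0, 0.012], [0, 0, 0.006], [0, 0, 0], [0, 0, 0]], twist=[0, 0, 0, 0, 0, 0, 0, 0])

```text
time: 26.95
tcp_pos: [0.4924, 0.0222, 0.094]
ee_rot: [2.223, 2.204, 0.051]
wrist_force: [-0.0, -0.4, 0.2]
width: 0.0854
```

```bash
python3 -c "
from rk import *
go(.4895,.0226,.024,-.8)"
```

```text
t 26.95 tcp [0.4924 0.0222 0.094 ] 
R [[0.008, 1.0, 0.03], [1.0, -0.009, 0.015], [0.016, 0.03, -0.999]] q [-0.588  0.306  0.524  2.131 -0.248  0.727  0.09 ] F [-0.  -0.4  0.2] w 0.08538779406195493
jaw ang -0.51 tilt 1.95 move tool [-0.0007 -0.005   0.0699] twist 0.005
```

>>> arm_command(travel=[[-0.0005, -0.004, 0.008], [0, -0.001, 0.012], [0, 0, 0.014], [0, 0, 0.014], [0, 0, 0.01], [0, 0, 0.006], [0, 0, 0.003], [0, 0, 0], [0, 0, 0]], twist=[0, 0, 0, 0, 0, 0, 0, 0, 0])

```text
time: 27.85
tcp_pos: [0.4897, 0.023, 0.021]
ee_rot: [2.223, 2.204, 0.051]
wrist_force: [0.3, -0.3, 0.5]
width: 0.085
```

```bash
python3 -c "
from rk import *
go(.4895,.0226,.024,-.8)"
```

```text
t 27.85 tcp [0.4897 0.023  0.021 ] 
R [[0.008, 0.999, 0.031], [1.0, -0.009, 0.015], [0.016, 0.031, -0.999]] q [-0.514  0.446  0.443  2.157 -0.369  0.576  0.19 ] F [ 0.3 -0.3  0.5] w 0.08499003175760902
jaw ang -0.49 tilt 1.97 move tool [-0.0004 -0.0001 -0.003 ] twist 0.005
```

>>> arm_command(travel=[[0, 0, -0.001], [0, 0, 0], [0, 0, 0], [0, 0, 0], [0, 0, 0], [0, 0, 0], [0, 0, 0], [0, 0, 0], [0, 0, 0], [0, 0, 0]], twist=[0, 0, 0, 0, 0, 0, 0, 0, 0, 0], gripper=-1, force=40)

```text
time: 28.85
tcp_pos: [0.4906, 0.0232, 0.0238]
ee_rot: [2.222, 2.204, 0.055]
wrist_force: [0.5, -0.2, 0.1]
width: 0.0398
```

>>> arm_command(travel=[[0, 0, -0.004], [0, 0, -0.008], [0, 0, -0.012], [0, 0, -0.015], [0, 0, -0.016], [0, 0, -0.016], [0, 0, -0.016], [0, 0, -0.016], [0, 0, -0.014], [0, 0, -0.01], [0, 0, -0.006], [0, 0, -0.002], [0, 0, 0], [0, 0, 0]], twist=[0, 0, 0, 0, 0, 0, 0, 0, 0, 0, 0, 0, 0, 0])

```text
time: 30.25
tcp_pos: [0.4833, 0.0195, 0.1697]
ee_rot: [2.226, 2.201, 0.057]
wrist_force: [-0.1, 0.1, -2.4]
width: 0.0398
```

```bash
python3 -c "
from rk import *
go(.5907,-.3305,.14,-4.4)"
```

```text
t 30.25 tcp [0.4833 0.0195 0.1697] 
R [[0.011, 0.999, 0.033], [1.0, -0.012, 0.018], [0.019, 0.033, -0.999]] q [-0.652  0.147  0.578  2.106 -0.124  0.881 -0.014] F [-0.1  0.1 -2.4] w 0.039763393933680106
jaw ang -0.67 tilt 2.18 move tool [-0.3493  0.1105  0.0268] twist 0.065
```

>>> arm_command(travel=[[-0.008, 0.003, 0], [-0.016, 0.005, 0], [-0.022, 0.007, 0], [-0.024, 0.008, 0], [-0.024, 0.008, 0], [-0.024, 0.008, 0], [-0.024, 0.008, 0], [-0.024, 0.008, 0], [-0.024, 0.008, 0], [-0.024, 0.008, 0], [-0.024, 0.008, 0], [-0.024, 0.008, 0], [-0.022, 0.007, 0], [-0.018, 0.005, 0], [-0.014, 0.004, 0], [-0.01, 0.003, 0], [-0.005, 0.002, 0], [0, 0, 0], [0, 0, 0]], twist=[0, 0.005, 0.005, 0.005, 0.005, 0.005, 0.005, 0.005, 0.005, 0.005, 0.005, 0.005, 0.005, 0.005, 0, 0, 0, 0, 0])

```text
time: 32.15
tcp_pos: [0.5731, -0.3358, 0.1502]
ee_rot: [-2.297, -2.135, -0.019]
wrist_force: [1.2, 0.6, -0.3]
width: 0.0397
```

```bash
python3 -c "
from rk import *
go(.5907,-.3305,.13,-4.4)"
```

```text
t 32.15 tcp [ 0.5731 -0.3358  0.1502] 
R [[0.073, 0.997, 0.005], [0.997, -0.073, 0.013], [0.013, 0.004, -1.0]] q [-0.     0.578  0.644  1.661 -0.406  1.04   0.702] F [ 1.2  0.6 -0.3] w 0.03971440003271194
jaw ang -4.2 tilt 0.78 move tool [0.0064 0.017  0.0204] twist 0.003
```

>>> arm_command(travel=[[0.003, 0.008, 0], [0.0035, 0.009, 0], [0, 0, 0], [0, 0, 0]], twist=[0.003, 0, 0, 0])

```text
time: 32.55
tcp_pos: [0.5939, -0.3256, 0.1504]
ee_rot: [-2.293, -2.136, -0.024]
wrist_force: [0.1, -0.9, -2.8]
width: 0.0394
```

```bash
python3 -c "
from rk import *
c=shot('wrist'); save(c,'w5.png'); s=robot.sense(); caps(c,s['tcp_pos'][2]+.0297); go(.5907,-.3305,.10,-4.4)"
```

```text
[[0.5868, -0.3056, 1086.0], [0.6056, -0.3069, 1070.0], [0.5854, -0.3249, 984.0], [0.6042, -0.3262, 979.0], [0.6022, -0.3402, 43.0], [0.5855, -0.339, 33.0]]
centre [ 0.595  -0.3238] yaw 85.81
t 32.6 tcp [ 0.5943 -0.3252  0.1504] 
R [[0.071, 0.997, 0.007], [0.997, -0.071, 0.016], [0.017, 0.005, -1.0]] q [-0.012  0.6    0.635  1.625 -0.415  1.055  0.679] F [ 0.4  1.1 -1.8] w 0.03965991979671662
jaw ang -4.05 tilt 1.0 move tool [-0.0064 -0.0035  0.0503] twist 0.006
```

View pics/w5.png

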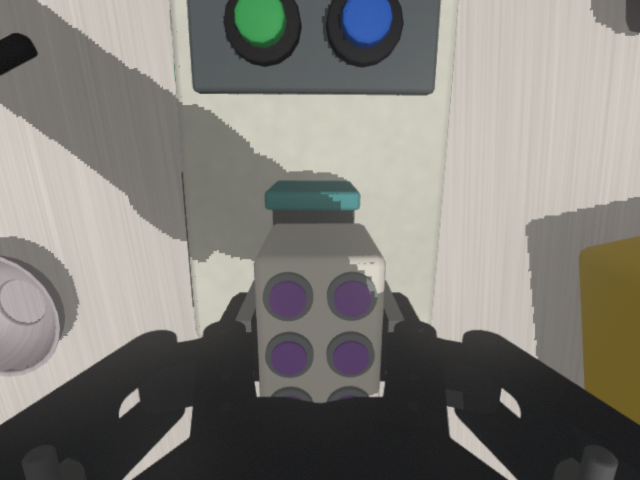

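View: rack held level at (320,310), with the near wall top at (312,195) ahead of it. The cap row is within 0.5 mm of the TCP. Correct and descend.

>>> arm_command(travel=[[-0.005, -0.0035, 0], [0, 0, 0.006], [0, 0, 0.01], [0, 0, 0.008], [0, 0, 0], [0, 0, 0]], twist=[0.006, 0, 0, 0, 0, 0])

```text
time: 33.2
tcp_pos: [0.5884, -0.3304, 0.1233]
ee_rot: [-2.3, -2.126, -0.023]
wrist_force: [0.5, -0.7, -1.6]
width: 0.0397
```

```bash
python3 -c "
from rk import *
go(.5902,-.3302,.10,-4.4)"
```

```text
t 33.2 tcp [ 0.5884 -0.3304  0.1233] 
R [[0.079, 0.997, 0.004], [0.997, -0.079, 0.017], [0.017, 0.003, -1.0]] q [ 0.007  0.628  0.622  1.645 -0.435  1.013  0.696] F [ 0.5 -0.7 -1.6] w 0.039690978805418574
jaw ang -4.52 tilt 0.98 move tool [-0.      0.0017  0.0233] twist -0.002
```

>>> arm_command(travel=[[0, 0.0015, 0.006], [-0.0002, 0, 0.01], [-0.0002, 0, 0.01], [-0.0002, 0, 0.008], [0, 0, 0.002], [0, 0, 0], [0, 0, 0]], twist=[0, 0, 0, 0, 0, 0, 0])

```text
time: 33.9
tcp_pos: [0.5901, -0.3301, 0.0832]
ee_rot: [-2.299, -2.125, -0.022]
wrist_force: [-0.1, 0.3, -1.7]
width: 0.0403
```

```bash
python3 -c "
from rk import *
go(.5902,-.3302,.06,-4.4)"
```

```text
t 33.9 tcp [ 0.5901 -0.3301  0.0832] 
R [[0.078, 0.997, 0.003], [0.997, -0.078, 0.017], [0.017, 0.002, -1.0]] q [ 0.025  0.679  0.594  1.658 -0.467  0.954  0.717] F [-0.1  0.3 -1.7] w 0.040269058868043384
jaw ang -4.5 tilt 1.01 move tool [-0.0005  0.0001  0.0232] twist -0.002
```

>>> arm_command(travel=[[-0.0003, 0, 0.006], [-0.0002, 0, 0.008], [0, 0, 0.005], [0, 0, 0.002], [0, 0, 0.001], [0, 0, 0.001], [0, 0, 0]], twist=[0, 0, 0, 0, 0, 0, 0])

```text
time: 34.6
tcp_pos: [0.5908, -0.3306, 0.0591]
ee_rot: [-2.3, -2.127, -0.023]
wrist_force: [-0.3, -0.7, -3.0]
width: 0.0395
```

```bash
python3 -c "
from rk import *
go(.5902,-.3302,.056,-4.4)"
```

```text
t 34.6 tcp [ 0.5908 -0.3306  0.0591] 
R [[0.078, 0.997, 0.005], [0.997, -0.078, 0.017], [0.017, 0.003, -1.0]] q [ 0.038  0.71   0.577  1.664 -0.486  0.917  0.731] F [-0.3 -0.7 -3. ] w 0.03954629033645008
jaw ang -4.49 tilt 0.98 move tool [ 0.0003 -0.0007  0.0031] twist -0.002
```

>>> arm_command(travel=[[0, -0.0005, 0.0012], [0, 0, 0.001], [0, 0, 0.001], [0, 0, 0]], twist=[0, 0, 0, 0])

```text
time: 35.0
tcp_pos: [0.5907, -0.3308, 0.0564]
ee_rot: [-2.301, -2.127, -0.024]
wrist_force: [-1.0, -0.4, -1.8]
width: 0.0399
```

>>> arm_command(travel=[[0, -0.0003, 0.001], [0, 0, 0.001], [0, 0, 0]], twist=[0, 0, 0])

```text
time: 35.3
tcp_pos: [0.5909, -0.3311, 0.0559]
ee_rot: [-2.302, -2.128, -0.025]
wrist_force: [0.1, 0.2, -1.9]
width: 0.0395
```

>>> arm_command(travel=[[0, 0, 0.001], [0, 0, 0.001], [0, 0, 0]], twist=[0, 0, 0])

```text
time: 35.6
tcp_pos: [0.5912, -0.3314, 0.0557]
ee_rot: [-2.302, -2.128, -0.027]
wrist_force: [0.2, 0.0, -2.9]
width: 0.0396
```

The tool has stopped descending at the expected height, so the rack is on the plate. Releasing.

>>> arm_command(travel=[[0, 0, 0], [0, 0, 0], [0, 0, 0], [0, 0, 0], [0, 0, 0], [0, 0, 0]], twist=[0, 0, 0, 0, 0, 0], gripper=1)

```text
time: 36.2
tcp_pos: [0.5923, -0.3322, 0.0555]
ee_rot: [-2.304, -2.13, -0.027]
wrist_force: [-1.3, 0.4, -0.4]
width: 0.0853
```

>>> arm_command(travel=[[0, 0, -0.008], [0, 0, -0.016], [0, 0, -0.025], [0, 0, -0.03], [0, 0, -0.025], [0, 0, -0.01], [0, 0, 0], [0, 0, 0]], twist=[0, 0, 0, 0, 0, 0, 0, 0])

```text
time: 37.0
tcp_pos: [0.5914, -0.335, 0.1799]
ee_rot: [-2.308, -2.131, -0.03]
wrist_force: [-0.3, -0.1, -0.9]
width: 0.0852
```

```bash
python3 -c "
from rk import *
c=shot('wrist'); save(c,'w6.png'); caps(c,.0855); go(.6303,-.198,.12); "
```

```text
[[0.5842, -0.3114, 241.0], [0.6032, -0.3129, 241.0], [0.5828, -0.3307, 227.0], [0.6018, -0.3323, 229.0], [0.5812, -0.3501, 226.0], [0.6001, -0.3518, 222.0]]
centre [ 0.5922 -0.3315] yaw 85.58
t 37.05 tcp [ 0.5913 -0.335   0.1796] 
R [[0.08, 0.997, 0.013], [0.997, -0.08, 0.013], [0.014, 0.012, -1.0]] q [-0.01   0.57   0.654  1.605 -0.399  1.095  0.672] F [ 0.1 -0.3  1.3] w 0.08568042596989768
jaw ang -4.57 tilt 1.07 move tool [0.1388 0.0273 0.0619] twist None
```

View pics/w6.png

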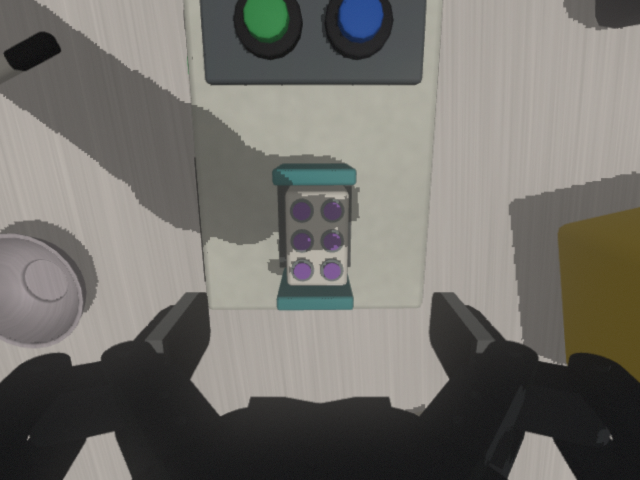

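View: the rack is between the walls, square at (318,240), with a measured yaw of -4.4° matching the bay. Shut the gripper and go to blue.

>>> arm_command(travel=[[0.01, 0.002, 0], [0.02, 0.004, 0], [0.025, 0.005, 0.01], [0.025, 0.005, 0.012], [0.025, 0.005, 0.012], [0.02, 0.004, 0.012], [0.012, 0.002, 0.008], [0, 0, 0], [0, 0, 0]], twist=[0, 0, 0, 0, 0, 0, 0, 0, 0], gripper=-1)

```text
time: 37.95
tcp_pos: [0.6254, -0.1883, 0.1144]
ee_rot: [-2.296, -2.12, -0.014]
wrist_force: [-0.3, -0.2, 0.0]
width: -0.0002
```

```bash
python3 -c "
from rk import *
go(.6303,-.198,.08)"
```

```text
t 37.95 tcp [ 0.6254 -0.1883  0.1144] 
R [[0.08, 0.997, -0.005], [0.997, -0.08, 0.018], [0.018, -0.006, -1.0]] q [-0.216  0.601  0.607  1.703 -0.418  0.979  0.471] F [-0.3 -0.2  0. ] w -0.00024822441053697894
jaw ang -4.57 tilt 1.08 move tool [-0.0099  0.0059  0.0341] twist None
```

>>> arm_command(travel=[[-0.005, 0.003, 0.004], [-0.005, 0.003, 0.01], [0, 0, 0.01], [0, 0, 0.006], [0, 0, 0.002], [0, 0, 0], [0, 0, 0]], twist=[0, 0, 0, 0, 0, 0, 0])

```text
time: 38.65
tcp_pos: [0.6292, -0.2079, 0.081]
ee_rot: [-2.311, -2.111, -0.01]
wrist_force: [-0.5, -0.2, -0.1]
width: -0.0001
```

```bash
python3 -c "
from rk import *
go(.6303,-.198,.064)"
```

```text
t 38.65 tcp [ 0.6292 -0.2079  0.081 ] 
R [[0.09, 0.996, -0.003], [0.996, -0.09, 0.013], [0.013, -0.004, -1.0]] q [-0.171  0.658  0.587  1.694 -0.45   0.934  0.505] F [-0.5 -0.2 -0.1] w -9.259590434043955e-05
jaw ang -5.18 tilt 0.77 move tool [0.0098 0.0003 0.0171] twist None
```

>>> arm_command(travel=[[0.004, 0, 0], [0.004, 0, 0], [0.001, 0, 0], [0, 0, 0], [0, 0, 0]], twist=[0, 0, 0, 0, 0])

```text
time: 39.15
tcp_pos: [0.6313, -0.1968, 0.0824]
ee_rot: [-2.309, -2.114, -0.013]
wrist_force: [0.2, 0.2, -0.2]
width: 0.0002
```

>>> arm_command(travel=[[0, 0, 0.005], [0, 0, 0.005], [0, 0, 0.004], [0, 0, 0.004], [0, 0, 0.003], [0, 0, 0.003]], twist=[0, 0, 0, 0, 0, 0])

```text
time: 39.75
tcp_pos: [0.6322, -0.1971, 0.0701]
ee_rot: [-2.305, -2.108, -0.021]
wrist_force: [-5.2, 4.0, 14.6]
width: 0.0002
```

>>> arm_command(travel=[[0, 0, 0.004], [0, 0, 0.004]], twist=[0, 0])

```text
time: 39.95
tcp_pos: [0.6323, -0.1971, 0.0699]
ee_rot: [-2.302, -2.104, -0.026]
wrist_force: [-8.9, 3.5, 21.3]
width: -0.0
```

```bash
python3 -c "
from rk import *
st(); c=shot('wrist'); save(c,'w7.png'); c=shot('side'); i=cv2.cvtColor(c['color'],6-2)[270:350,310:430] ; a=cv2.cvtColor(load('wrist')['color'],4)[60:480,100:540]; o=np.zeros((420,800,3),np.uint8); o[:,:440]=a; o[:240,440:]=cv2.resize(i,(360,240),interpolation=2); cv2.imwrite('pics/p1.png',o)"
```

```text
t 39.95 tcp [ 0.6323 -0.1971  0.0699] 
R [[0.09, 0.996, -0.003], [0.996, -0.09, 0.028], [0.028, -0.006, -1.0]] q [-0.169  0.672  0.571  1.694 -0.469  0.925  0.507] F [-8.9  3.5 21.3] w -3.551265303005332e-05
```

View pics/p1.png

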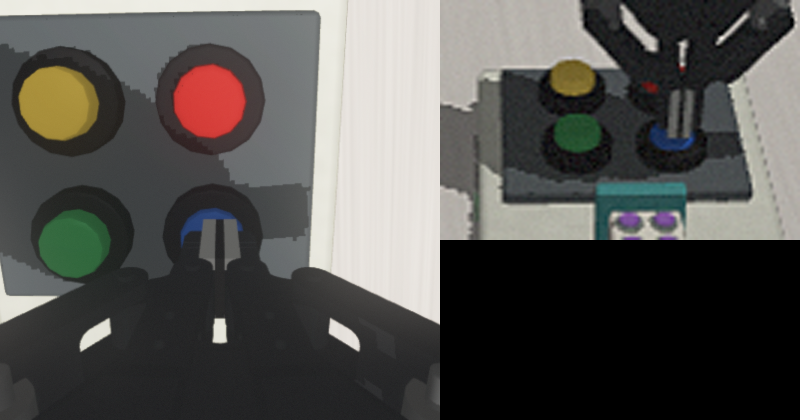

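Blue is bottomed: 21 N with no further travel, and the finger is centred on it. I'll check the depth, then lift and go to yellow.

```bash
python3 -c "
from rk import *
c=load('wrist'); P=cloud(c); h=cv2.cvtColor(c['color'],cv2.COLOR_RGB2HSV)
for n,lo,hi in (('B',(101,120,40),(125,255,255)),('G',(45,100,40),(75,255,255)),('Y',(18,120,80),(32,255,255)),('R',(0,150,60),(8,255,255))):
    m=cv2.erode(cv2.inRange(h,lo,hi),np.ones((5,5)))>0; m[:,460:]=0; m[:, :90]=0; m[:50]=0; print(n,m.sum(),np.median(P[m],0).round(4))"
```

```text
B 308 [ 0.6257 -0.1871  0.0549]
G 3187 [ 0.5747 -0.1913  0.0614]
Y 4104 [ 0.5789 -0.1355  0.0615]
R 3645 [ 0.6346 -0.1399  0.0616]
```

>>> arm_command(travel=[[0, 0, -0.01], [0, 0, -0.015], [0, 0, -0.012], [0, 0, 0], [0.012, -0.012, 0], [0.015, -0.016, 0], [0.015, -0.016, 0], [0.01, -0.01, 0], [0.004, -0.004, 0], [0, 0, 0], [0, 0, 0]], twist=[0, 0, 0, 0, 0, 0, 0, 0, 0, 0, 0])

```text
time: 41.15
tcp_pos: [0.5773, -0.1375, 0.1087]
ee_rot: [-2.306, -2.103, -0.022]
wrist_force: [0.0, -0.1, 0.2]
width: 0.0001
```

```bash
python3 -c "
from rk import *
go(.5766,-.1359,.085)"
```

```text
t 41.15 tcp [ 0.5773 -0.1375  0.1087] 
R [[0.092, 0.996, -0.004], [0.995, -0.092, 0.025], [0.025, -0.006, -1.0]] q [-0.318  0.505  0.619  1.86  -0.395  0.907  0.401] F [ 0.  -0.1  0.2] w 7.519160186406262e-05
jaw ang -5.27 tilt 1.46 move tool [ 0.0009 -0.0007  0.0237] twist None
```

Depth shows blue 6.6 mm below the other keys, so it was fully down. Now yellow.

>>> arm_command(travel=[[0.0005, -0.0005, 0.006], [0, 0, 0.008], [0, 0, 0.008], [0, 0, 0.003], [0, 0, 0], [0, 0, 0]], twist=[0, 0, 0, 0, 0, 0])

```text
time: 41.75
tcp_pos: [0.5776, -0.1393, 0.0805]
ee_rot: [-2.31, -2.1, -0.019]
wrist_force: [-0.4, 0.0, -0.6]
width: -0.0001
```

>>> arm_command(travel=[[0, 0, 0.004], [0, 0, 0.005], [0, 0, 0.004], [0, 0, 0.004], [0, 0, 0.004], [0, 0, 0.004], [0, 0, 0.004]], twist=[0, 0, 0, 0, 0, 0, 0])

```text
time: 42.45
tcp_pos: [0.5785, -0.1399, 0.0698]
ee_rot: [-2.301, -2.089, -0.031]
wrist_force: [-8.7, 2.5, 24.0]
width: -0.0001
```

```bash
cat > kz.py <<'E'
from rk import *
c=shot('wrist'); P=cloud(c); h=cv2.cvtColor(c['color'],cv2.COLOR_RGB2HSV)
for n,lo,hi in (('B',(101,120,40),(125,255,255)),('G',(45,100,40),(75,255,255)),('Y',(18,120,60),(32,255,255)),('R',(0,150,60),(8,255,255))):
    m=(cv2.erode(cv2.inRange(h,lo,hi),np.ones((3,3)))>0)&(P[...,2]<.075)&(P[...,2]>.045)&(abs(P[...,0]-.603)<.05)&(abs(P[...,1]+.167)<.05); print(n,m.sum(),np.median(P[m],0).round(4) if m.any() else '')
E
python3 kz.py; python3 -c "
from rk import *
go(.5723,-.193,.11)"
```

```text
B 381 [ 0.6289 -0.1862  0.0611]
G 219 [ 0.5753 -0.1811  0.06  ]
Y 1189 [ 0.5757 -0.1281  0.0551]
R 3480 [ 0.633  -0.1382  0.0615]
t 42.5 tcp [ 0.5785 -0.1399  0.0698] 
R [[0.097, 0.995, -0.007], [0.995, -0.097, 0.039], [0.038, -0.011, -0.999]] q [-0.274  0.567  0.58   1.865 -0.449  0.857  0.445] F [-9.1  2.5 23.5] w -0.00013012087415796377
jaw ang -5.55 tilt 2.26 move tool [-0.0519 -0.0015 -0.0421] twist None
```

Yellow is fully down and blue is back up. Now green.

>>> arm_command(travel=[[0, 0, -0.01], [0, 0, -0.015], [0, 0, -0.012], [0, 0, 0], [-0.011, 0, 0], [-0.015, -0.0005, 0], [-0.014, -0.0005, 0], [-0.009, 0, 0], [-0.003, 0, 0], [0, 0, 0], [0, 0, 0]], twist=[0, 0, 0, 0, 0, 0, 0, 0, 0, 0, 0])

```text
time: 43.6
tcp_pos: [0.5708, -0.2001, 0.1056]
ee_rot: [-2.306, -2.084, -0.03]
wrist_force: [-0.3, 0.2, 0.3]
width: -0.0002
```

```bash
python3 kz.py; python3 -c "
from rk import *
go(.5723,-.193,.08)"
```

```text
B 2275 [ 0.6287 -0.1964  0.0615]
G 1877 [ 0.5727 -0.1908  0.0615]
Y 2631 [ 0.5768 -0.1357  0.0615]
R 2621 [ 0.6334 -0.1402  0.0616]
t 43.65 tcp [ 0.5708 -0.1999  0.1056] 
R [[0.101, 0.995, -0.008], [0.994, -0.1, 0.038], [0.037, -0.012, -0.999]] q [-0.2    0.537  0.617  1.824 -0.419  0.931  0.514] F [-0.3 -0.5 -0.7] w 6.893905667827835e-05
jaw ang -5.75 tilt 2.21 move tool [0.0061 0.0011 0.0258] twist None
```

>>> arm_command(travel=[[0.005, 0.001, 0.004], [0, 0, 0.007], [0, 0, 0.008], [0, 0, 0.003], [0, 0, 0], [0, 0, 0]], twist=[0, 0, 0, 0, 0, 0])

```text
time: 44.25
tcp_pos: [0.5728, -0.1898, 0.0808]
ee_rot: [-2.298, -2.088, -0.03]
wrist_force: [-0.3, -0.1, 0.2]
width: 0.0001
```

>>> arm_command(travel=[[0, 0, 0.004], [0, 0, 0.005], [0, 0, 0.004], [0, 0, 0.004], [0, 0, 0.004], [0, 0, 0.004], [0, 0, 0.004]], twist=[0, 0, 0, 0, 0, 0, 0])

```text
time: 44.95
tcp_pos: [0.5735, -0.1902, 0.07]
ee_rot: [-2.291, -2.077, -0.045]
wrist_force: [-7.7, 3.2, 23.0]
width: 0.0
```

```bash
python3 kz.py; python3 -c "
from rk import *
go(.5723,-.193,.07)"
```

```text
B 3539 [ 0.6286 -0.1958  0.0615]
G 106 [ 0.5664 -0.1829  0.0545]
Y 3939 [ 0.5768 -0.1355  0.0615]
R 4109 [ 0.633  -0.1398  0.0615]
t 45.0 tcp [ 0.5735 -0.1902  0.07  ] 
R [[0.098, 0.995, -0.011], [0.994, -0.098, 0.056], [0.055, -0.017, -0.998]] q [-0.175  0.588  0.577  1.832 -0.468  0.887  0.542] F [-8.5  3.7 22.6] w -6.615654068902038e-05
jaw ang -5.61 tilt 3.28 move tool [-0.0029 -0.001  -0.0002] twist None
```

Green is fully down. Lift clear and take a final check.

>>> arm_command(travel=[[0, 0, -0.01], [0, 0, -0.02], [0, 0, -0.03], [0, 0, -0.03], [0, 0, -0.03], [0, 0, -0.02], [0, 0, -0.01], [0, 0, 0], [0, 0, 0], [0, 0, 0]], twist=[0, 0, 0, 0, 0, 0, 0, 0, 0, 0])

```text
time: 46.0
tcp_pos: [0.5743, -0.1997, 0.2232]
ee_rot: [-2.294, -2.073, -0.046]
wrist_force: [-0.2, 0.5, -0.5]
width: -0.0001
```

```bash
python3 kz.py; python3 -c "
from rk import *
st(); caps(load('wrist'),.0855); c=shot('side'); save(c,'s2.png')"
```

```text
B 737 [ 0.6297 -0.1974  0.0616]
G 689 [ 0.5725 -0.1935  0.0616]
Y 871 [ 0.5768 -0.1358  0.0616]
R 803 [ 0.6342 -0.1403  0.0616]
t 46.05 tcp [ 0.574  -0.1996  0.2229] 
R [[0.101, 0.995, -0.012], [0.993, -0.1, 0.057], [0.055, -0.018, -0.998]] q [-0.245  0.402  0.679  1.729 -0.325  1.148  0.439] F [-1.  -0.8 -0.2] w 6.631265261560417e-05Traceback (most recent call last):
  File "<string>", line 3, in <module>
    st(); caps(load('wrist'),.0855); c=shot('side'); save(c,'s2.png')
          ~~~~^^^^^^^^^^^^^^^^^^^^^
  File "rk.py", line 8, in caps
    P=onplane(c,P,z)[:,:2]; print(np.c_[P,[s[j,4] for j in i]].round(4).tolist())
      ~~~~~~~^^^^^^^
  File "h.py", line 12, in onplane
    T=np.array(c['cam_to_world']); d=rays(c,uv)@T[:3,:3].T; o=T[:3,3]
                                     ~~~~^^^^^^
  File "h.py", line 9, in rays
    p=cv2.undistortPoints(np.array(uv,float).reshape(-1,1,2),K(c),np.array(c['D'],float)).reshape(-1,2)
      ~~~~~~~~~~~~~~~~~~~^^^^^^^^^^^^^^^^^^^^^^^^^^^^^^^^^^^^^^^^^^^^^^^^^^^^^^^^^^^^^^^^
cv2.error: OpenCV(4.12.0) /io/opencv/modules/calib3d/src/undistort.dispatch.cpp:347: error: (-215:Assertion failed) CV_IS_MAT(_src) && CV_IS_MAT(_dst) && (_src->rows == 1 || _src->cols == 1) && (_dst->rows == 1 || _dst->cols == 1) && _src->cols + _src->rows - 1 == _dst->rows + _dst->cols - 1 && (CV_MAT_TYPE(_src->type) == CV_32FC2 || CV_MAT_TYPE(_src->type) == CV_64FC2) && (CV_MAT_TYPE(_dst->type) == CV_32FC2 || CV_MAT_TYPE(_dst->type) == CV_64FC2) in function 'cvUndistortPointsInternal'
```

```bash
python3 -c "
from rk import *
c=shot('side'); save(c,'s2.png')"
```

```text
(no output)
```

View pics/s2.png

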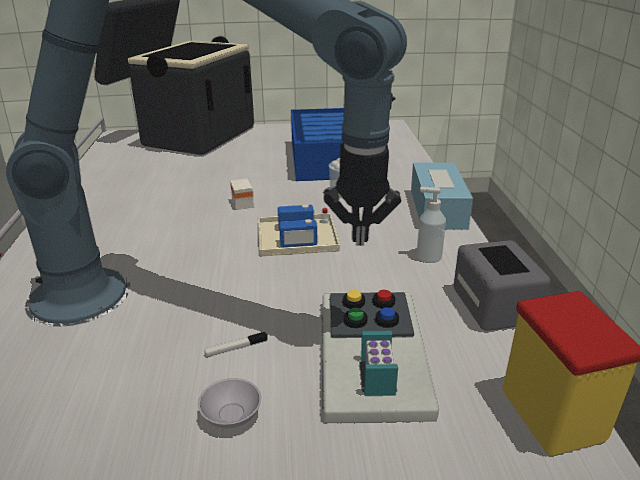

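The side view shows the rack upright between the teal walls at (379,355) and all four keys up. The other objects are where they were, and the gripper is clear.

```bash
python3 -c "
from rig import robot
print(robot.close_job())"
```

```text
the job is handed in; nothing more can be done
None
```

The rack is standing on the warmer plate between the teal walls. Blue, yellow and green were pressed in that order, and the job was handed in at about 46 s. No verdict is reported.

- **Rack:** I gripped it by its ends, set it on the table, and took it again by its long sides. After release the wrist camera put it at (0.592, -0.3315) with yaw -4.4°. The bay is at (0.591, -0.3305), also -4.4°, so it is off by about 1.5 mm. I did not measure its position again after the key presses because the rack was out of the wrist camera's view (that check errored). The final side view shows it upright between the walls.
- **Keys:** For each press, depth showed the key 6 to 7 mm below the others, at about 21 to 24 N. Blue was back up before I pressed yellow, and yellow before green. Red read up in every check, and all four read up at the end.
- **Tilt:** Tool tilt drifted during moves, up to about 4° with the gripper empty. I brought it down before the second grasp. By the measured tool tilt, the rack was carried within about 1.3° on the first carry and 2.2° on the second.
- **Depth offset:** The camera read the raised key tops about 3.5 mm above their stated 58 mm, so I judged key travel by comparing keys with each other.
- **Other objects:** Everything else looked unmoved in the last side view.

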